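# Turn the kit tote and interlock it under the reagent shelf

## Robot

A 6-joint arm with a two-finger parallel gripper is mounted at the origin on the work surface. World frame = base frame: x ahead of the robot, y to its left, z up, the work surface at z = 0. Lengths are in m, angles in rad, forces in N, time in s.
With the tool pointing down it reaches from about 0.35 to 0.875 m from the base axis. Payload 4.2 kg.
Tool frame: the origin (TCP) lies on the centre line of the jaws, within the pads' length; the fingertips stand 8 mm ahead of it and the grasp point (between the pads) lies 11 mm behind it; z points along the fingers, y is the line along which they close (so a half turn about z gives the same grasp; the last joint's range is limited). The gripper opens to 87 mm and grips with 3 to 60 N. Pads are 19 mm wide; open, the fingers measure 117 mm over their backs; the gripper's body (75 mm by 190 mm) begins 51 mm behind the grasp point.
Start: joints at [-0.894, 0.385, 0.008, 0, -1.194, -0.259], TCP at [0.254, -0.571, 0.231] pointing down, gripper open.
Joint ranges: [-3.14, 3.14], [-1.21, 2.06], [-1.07, 1.41], [-3.16, 2.05], [-2.99, -0.16], [-3.1, 3.1]. Speed limits (rad/s): [2.79, 2.79, 3.14, 3.14, 3.14, 3.14].

## Interface

Orientations are given as a unit quaternion [w, x, y, z].
In Python, from cell import env gives the robot as it stands.
- The arm moves only by the tool apply_moves, never from a script. Its argument "series" is a list of rows, each a list of 7 numbers: the shift along the tool's x, y, z in mm, then the turn, a rotation vector about the tool's x, y, z in degrees, then the finger opening in mm, from 0 to 87. In form: [[tx, ty, tz, ax, ay, az, jaw], ...]. A call has 1 to 20 rows; each row shifts and turns the commanded pose from where the row before left it, along the tool's axes as they then stand; what a row does not reach is not made up. A row lasts 1/8 s, in which the tool goes at most 62.5 mm and 10.7 degrees, less where a joint would pass 70% of its speed; a pose out of reach is approached as far as the arm can. A call with a gripper value outside its range is refused whole. The fingers move at their own pace and stop on an object; the grip force is fixed at half the most. Time passes only in rows, so rows that do not move let the fingers close. It gives the time, the measured TCP pose, the force, the opening and the grip force at its end, in the units of the state.
- env.get_obs(): the state, without advancing time (a new reading comes with each control period).
- env.read_camera(name): name is "side" or "top" or "wrist"; returns (picture, depth): 480x640x3 uint8, red, green, blue; 480x640 float32, m along the optical axis (not along the pixel's ray), 0 where there is no reading.
- env.camera_info(name): a dict with "fx", "fy", "cx", "cy" (pixels), "R" (3x3) and "t" (3): a world point X has camera coordinates R X + t; the wrist camera has in their place "hand_eye" (4x4, takes a point from camera to tool coordinates, whose origin is the TCP and whose axes are the flange's). Camera axes: x right, y down, z forward; pixel columns grow to the right and rows downward; lengths in m; the calibration is good to about 2 mm. A picture is of the moment at which its call begins: read the wrist's pose just before it. camera_info takes no time and is no camera call.
- env.job_done(): hands the job in; it is judged then, once.
Trained networks look in the newest picture that a camera, given by its name, has taken for a name from the list of things; names that differ only in an ending like _2 or _b are one class to them, and where a whole thing is asked for, a point or a joint stands for the part that bears it (a point fixed in the world has none). Each returns a list of dicts, best first, with "conf" (0 to 1); they miss things now and then, are a little off and sometimes report something else, mostly with a low value. They report only what shows in the picture. A call takes as long as a camera call.
- env.spot_in(camera, label): "location" ([column, row] in pixels, amid what is visible of it).
- env.pinpoint(camera, label): "location" ([column, row] in pixels: a listed point, or the origin of a listed thing).
The state is a dict: "time_s": time; "joints": joint angles; "joint_vel": joint speeds; "joint_efforts": joint torques, N m; "position": TCP position; "orientation": TCP orientation; "ft_force": force on the tool from outside, world axes, zero at the start; "torque": the same for the moment, N m; "gripper_width": finger opening in m; "gripper_force": force on a finger pad.
Only numpy, scipy, OpenCV 4.12 (cv2) and the standard library are available. Lean on these libraries where they do the work, as an engineer would, in place of code of your own. Each camera call takes 0.05 s, during which the arm holds its last target. There are 200 camera calls.

## Task

Put the white kit tote away on top of the grey tote of glassware that stands half under the glass shelf: turn it half round, so that the two blue ends come opposite and it interlocks instead of nesting on the bottles. There is no room for a hand under the shelf, so set it on the grey tote's rails a little short of home, let go, then push it in until its feet have dropped into their notches all round and it sits level and fully home. Keep it level enough not to spill the kit, leave the grey tote where it stands and do not disturb the lamp, the bottle or the tape.

Things in the scene. Friction and masses are not known exactly. Their poses are not given: they have to be found in the camera images.
- upper: White kit tote to be put away, 300 long (own x), 180 wide (own y) at the rim, 87 high, 0.33 to 0.61 kg. Origin: centre of the underside, z up. The +x end is a full-height blue wall, the -x end a low front 55 high. Starts on the bench, blue end pointing roughly the same way as the grey tote's (within 40 deg). Dish and test tubes lie 60 or more from its middle divider.
- upper_grip (a point): Middle of the top edge of the white tote's blue cross divider, at own x = 0, y = 0, 80 above its underside. The divider lies along own y, 10 thick (along own x), 120 wide, free room of 60 on both sides: lift the tote by pinching it from above.
- upper_end (a point): Middle of the outer face of the white tote's blue end wall, at own x = +145, 43 above the underside. The wall is 113 wide here and leans outward: outer face at x = 140 at the foot, 149 at the rim (87 high), so an upright pusher meets the rim and a tilted one meets the face.
- upper_foot (a point): One of the white tote's four feet: middle of the sole of the column at own x = +90, y = +63. Feet are the soles of hollow columns on both long sides, at x = +90 and x = -50, each 26 along x, reaching out to |y| = 72, level with the underside (z = 0).
- lower: Grey tote, same mould but no divider, loose, 2.4 kg with its glassware; origin and axes as the white tote's. Its blue end (+x) is in under the shelf, its low front (-x, 56 high) sticks out. Not turned, the white tote's feet fall into its columns and it nests on the bottles. Turned half round (blue ends opposite), the feet ride on its rails and drop into its notches.
- lower_rail (a point): Point on the grey tote's centre line at the height of its two rails: own x = -50, y = 0, z = 75. Rails run along x inside both long rims, |y| = 61 to 76, between guide risers at |y| = 76 that flare out above z = 79 (3 sideways play for the feet). With the turned white tote's origin over x = -55 to -15 all its feet stand on the rails; from there it slides to +x.
- lower_notch (a point): Floor of one of the grey tote's four notches in the rails: own x = -90, y = +68, z = 67 (8 below the rail). Notches are 31 long, at x = -90 and +50, both sides. The turned white tote's feet drop into all four when the two origins meet (2.5 play lengthwise), its underside then at z = 67. Plastic on plastic, friction about 0.3; one end may hang on a notch edge and needs pressing down.
- bottles: The four blue-capped glass bottles lying in the grey tote, up to 46 above its underside; origin as the grey tote's. They move with it. The white tote must not rest on them.
- shelf: Fixed glass shelf in a steel frame. Origin: on the bench under the middle of its front edge; +x runs in under the board. Board 240 deep, 410 wide, frame from 215 to 231 above the bench, bottles on its back half, two posts of 22 diameter at x = 225, y = +-200.
- shelf_edge (a point): Middle of the lower front edge of the shelf, 215 above the bench. It stands 18 to 30 beyond the middle of the grey tote, whose front half is open above. The white tote's rim is 162 above the bench while it slides, 154 once home.
- lamp: Glass spirit lamp, 82 diameter, 90 high, standing loose on the bench; origin at its underside. Leave alone.
- reagent: Upright glass bottle with blue cap, 62 diameter, 135 high, loose on the bench; origin at its underside. Leave alone.
- tape: Roll of clear tape lying flat, 92 diameter, 48 high, loose on the bench; origin at its underside. Leave alone.

How it is judged:
By the outcome, as a careful person would: the job done as asked, in the order asked, and still so for the second after the job is handed in, with the robot touching nothing.
It also fails if it takes over 64 s, if anything falls off the work surface, if the arm or the gripper's body presses on something with over 40 N, if the wrist force passes 120 N, or if a joint passes its speed limit or range.

## Working session

There is one attempt and no reset: what is moved stays moved. The work goes in short steps, Python scripts to look and compute and a tool call to move; the robot and the scene stay as the last step left them, time stands still between calls to the robot, and variables do not carry over. Pictures are saved under pics/ and viewed, at most 10 in all, crops included, and the job is handed in when it is done.

Besides the shell and the picture viewer there is one more tool, called after "Emit:" as name([rows], argument=value, ...), one row to a line, values as JSON. apply_moves: Moves the arm, as the interface text tells. Its arguments: {"type":"object","properties":{"series":{"type":"array","items":{"type":"array","items":{"type":"number"}}}},"required":["series"]}

```bash
mkdir -p pics; ls; cat > h.py <<'E'
import numpy as np, cv2
from cell import env
from scipy.spatial.transform import Rotation as Rn
def Rq(q): return Rn.from_quat([q[1],q[2],q[3],q[0]]).as_matrix()
def cam(name):
    o=env.get_obs(); im,d=env.read_camera(name); c=env.camera_info(name)
    if 'hand_eye' in c:
        T=np.eye(4);T[:3,:3]=Rq(o['orientation']);T[:3,3]=o['position'];M=T@np.array(c['hand_eye'])
    else:
        R=np.array(c['R']);t=np.array(c['t']).ravel();M=np.eye(4);M[:3,:3]=R.T;M[:3,3]=-R.T@t
    return im,d,c,M
def ray(c,M,uv):
    v=np.array([(uv[0]-c['cx'])/c['fx'],(uv[1]-c['cy'])/c['fy'],1.]);return M[:3,3],M[:3,:3]@v
def atz(c,M,uv,z):
    o,v=ray(c,M,uv);return o+v*(z-o[2])/v[2]
def proj(c,M,X):
    p=np.linalg.inv(M)@np.append(X,1);return [c['fx']*p[0]/p[2]+c['cx'],c['fy']*p[1]/p[2]+c['cy']]
def cloud(d,c,M):
    v,u=np.mgrid[:480,:640];P=np.stack([(u-c['cx'])/c['fx']*d,(v-c['cy'])/c['fy']*d,d],-1)
    W=P@M[:3,:3].T+M[:3,3];W[d==0]=np.nan;return W
def save(im,n): cv2.imwrite('pics/'+n,im[:,:,::-1])
Z=dict(upper=0,upper_grip=.080,upper_end=.043,upper_foot=0,lower=0,lower_rail=.075,lower_notch=.067,shelf=0,shelf_edge=.215,lamp=0,reagent=0,tape=0)
E
python3 - <<'E'
from h import *
np.set_printoptions(precision=4,suppress=True)
for n in ['top','side']:
    im,d,c,M=cam(n); save(im,n+'0.png'); print(n,M[:3,3],M[:3,2])
    np.savez(n+'0.npz',im=im,d=d,M=M)
    for l in Z:
        r=env.pinpoint(n,l)
        for k in r[:2]: print(l,np.round(k['location'],1),round(k['conf'],2),atz(c,M,k['location'],Z[l]))
E
```

```text
pics
top [0.5366 0.0422 0.9937] [ 0.1025 -0.0348 -0.9941]
upper [452.8 269.8] 0.66 [ 0.5765 -0.2591  0.    ]
upper_grip [467.9 270.2] 0.89 [ 0.5728 -0.2626  0.08  ]
upper_grip [196.5 287.9] 0.55 [0.5372 0.2257 0.08  ]
upper_end [385.2 268.8] 0.7 [ 0.5756 -0.1177  0.043 ]
upper_foot [410.2 307.1] 0.85 [ 0.503  -0.1736  0.    ]
lower [177.6 288.3] 0.62 [0.5362 0.2779 0.    ]
lower_rail [196.7 287.3] 0.83 [0.5383 0.2264 0.075 ]
lower_rail [125.3 297.1] 0.53 [0.52   0.3515 0.075 ]
lower_notch [224.9 328.7] 0.82 [0.4649 0.1755 0.067 ]
lower_notch [271.  159.2] 0.43 [0.7762 0.0985 0.067 ]
shelf_edge [126.1 299.9] 0.86 [0.5184 0.303  0.215 ]
lamp [322.9 167.7] 0.84 [ 0.7779 -0.0011  0.    ]
reagent [267.7 156.7] 0.96 [0.7985 0.1092 0.    ]
side [0.9751 0.4187 0.9211] [-0.3953 -0.417  -0.8185]
upper [242.7 200.1] 0.84 [ 0.5774 -0.2556  0.    ]
upper [414.4 307.7] 0.15 [0.4973 0.2171 0.    ]
upper_grip [237.5 175.6] 0.97 [ 0.5753 -0.2624  0.08  ]
upper_end [283.8 222.3] 0.88 [ 0.569 -0.111  0.043]
upper_foot [286.2 201.4] 0.57 [ 0.5033 -0.1806  0.    ]
upper_foot [467.5 291. ] 0.28 [0.3842 0.2688 0.    ]
lower [430.6 337.1] 0.85 [0.5242 0.282  0.    ]
lower_rail [414.2 308. ] 0.79 [0.537  0.2337 0.075 ]
lower_notch [411.1 272.8] 0.81 [0.4764 0.1761 0.067 ]
shelf_edge [468.5 290.9] 0.86 [0.5208 0.3048 0.215 ]
lamp [246.  323.8] 0.77 [0.7762 0.0058 0.    ]
reagent [286.  204.7] 0.7 [ 0.5104 -0.1733  0.    ]
reagent [272.2 360.3] 0.68 [0.7876 0.1016 0.    ]
tape [207.6 291.2] 0.82 [ 0.7884 -0.1093  0.    ]
```

View pics/top0.png

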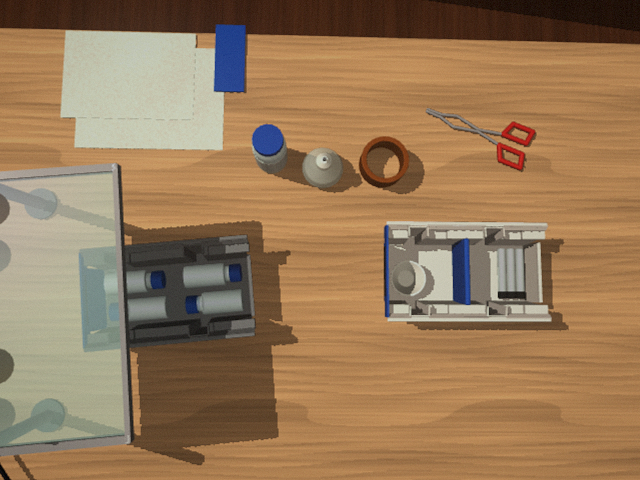

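View pics/side0.png

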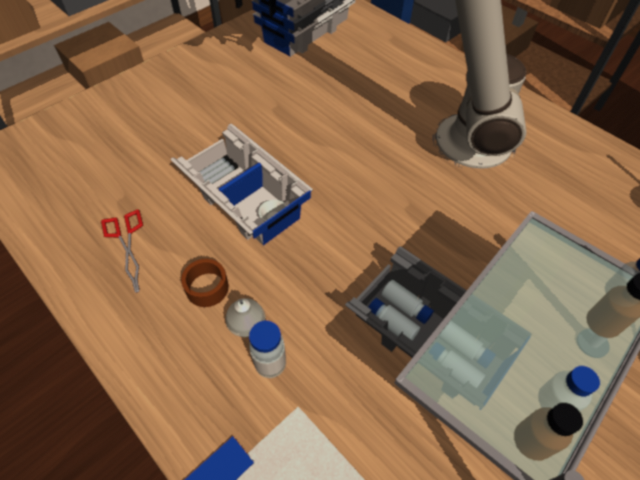

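The top view shows the white tote (about 387–548, 223–320) with its blue end towards the shelf (+y). The grey tote (about 82–255, 237–350) has its blue end under the shelf. The lamp, bottle and tape are at about (320,165), (268,150) and (384,161). The side view agrees with this. Next I'll fit the yaws from depth and check the gripper geometry.

```bash
python3 - <<'E'
from h import *
np.set_printoptions(precision=4,suppress=True)
o=env.get_obs(); R0=Rq(o['orientation']); print('tool axes cols\n',R0, o['ft_force'],o['torque'])
for n in ['top','side']:
    f=np.load(n+'0.npz'); c=env.camera_info(n); W=cloud(f['d'],c,f['M'])
    print(n,'tcp px',proj(c,f['M'],o['position']))
    x,y,z=W[...,0],W[...,1],W[...,2]
    # white tote high points
    m=(x>.42)&(x<.72)&(y>-.45)&(y<-.08)&(z>.05)&(z<.1)
    r=cv2.minAreaRect(W[m][:,:2].astype(np.float32)*1000); print('white',r,m.sum())
    m2=(x>.38)&(x<.68)&(y>.08)&(y<.30)&(z>.05)&(z<.1)
    P=W[m2][:,:2]; r=cv2.minAreaRect(P.astype(np.float32)*1000); print('grey',r,m2.sum(), P.min(0),P.max(0))
    m3=(z>.2)&(z<.245)&(x>.25)&(x<.8)&(y>.2)
    print('shelf',m3.sum(),W[m3].min(0) if m3.any() else '')
    if m3.any():
        S=W[m3]; E=[]
        for xc in np.arange(.33,.72,.02):
            s=S[abs(S[:,0]-xc)<.01]; 
            if len(s)>5: E.append([xc,np.percentile(s[:,1],1)])
        E=np.array(E); p=np.polyfit(E[:,0],E[:,1],1); print('edge y=',p, np.round(E[:,1],3))
    mg=(z>.12)&(y<-.35)
    if mg.any(): print('gripper',mg.sum(),W[mg].min(0),W[mg].max(0))
im,d,c,M=cam('wrist'); save(im,'w0.png')
f=np.load('side0.npz'); save(cv2.resize(f['im'][0:150,150:450],(800,400)),'s_crop.png')
print(c['hand_eye'])
E
```

```text
tool axes cols
 [[-0.914  -0.4057 -0.    ]
 [-0.4057  0.914  -0.    ]
 [ 0.     -0.     -1.    ]] [ 0.4874 -0.6126  0.0442] [-0.0185 -0.0231  0.0281]
top tcp px [np.float64(712.7468749732761), np.float64(484.451739097734)]
white ((572.1417846679688, -261.72723388671875), (180.2354278564453, 300.1355285644531), 0.08819284290075302) 6690
grey ((535.9520874023438, 218.31842041015625), (180.0402374267578, 180.4108123779297), 5.639914035797119) 3612 [0.4376 0.1211] [0.6338 0.2998]
shelf 35598 [0.2985 0.2818 0.2117]
edge y= [0.0935 0.2523] [0.283 0.285 0.287 0.289 0.291 0.292 0.294 0.296 0.298 0.3   0.302 0.304
 0.306 0.307 0.309 0.311 0.313 0.315 0.317 0.319]
side tcp px [np.float64(254.7173187583005), np.float64(6.479124937108935)]
white ((571.2893676757812, -260.8116455078125), (181.6494598388672, 305.0684509277344), 0.13599711656570435) 4117
grey ((536.3955078125, 209.04957580566406), (181.94345092773438, 159.43971252441406), 5.5759124755859375) 2827 [0.4398 0.1226] [0.634  0.2955]
shelf 32893 [0.2995 0.2839 0.2134]
edge y= [0.0939 0.2561] [0.287 0.288 0.291 0.292 0.295 0.296 0.3   0.301 0.302 0.304 0.306 0.307
 0.309 0.311 0.313 0.315 0.317 0.319 0.321 0.322]
gripper 1004 [-0.0469 -0.7543  0.12  ] [ 0.2858 -0.5118  0.2669]
[[ 0.0001 -0.9591 -0.283   0.0781]
 [ 1.      0.0002 -0.0001  0.0001]
 [ 0.0002 -0.283   0.9591 -0.1548]
 [ 0.      0.      0.      1.    ]]
```

View pics/w0.png

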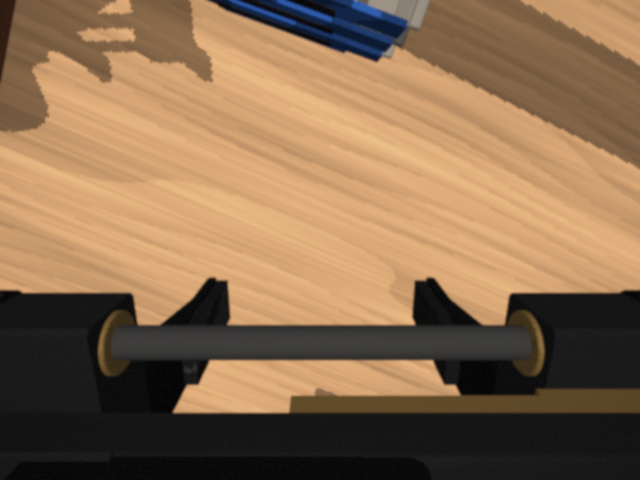

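The wrist view shows the fingers at about (220,290) and (430,290), with the gripper body wide along the closing line. That makes shelf clearance the critical point, so I'll measure the body extents, the rail ends and the shelf edge in the grey tote's frame.

```bash
python3 - <<'E'
from h import *
np.set_printoptions(precision=4,suppress=True,linewidth=150)
o=env.get_obs(); R0=Rq(o['orientation']);p0=np.array(o['position'])
im,d,c,M=cam('wrist'); W=cloud(d,c,M); T=(W.reshape(-1,3)-p0)@R0*1000
T=T[np.isfinite(T[:,0])&(T[:,2]<15)]
print('wrist cloud in tool: z bin -> x range, y range')
for a in range(-160,15,10):
    s=T[(T[:,2]>=a)&(T[:,2]<a+10)]
    if len(s)>3: print(a,len(s),s.min(0)[:2].round(),s.max(0)[:2].round())
f=np.load('side0.npz'); c=env.camera_info('side'); W=cloud(f['d'],c,f['M']); T=(W.reshape(-1,3)-p0)@R0*1000
T=T[(abs(T[:,:2])<200).all(1)&(T[:,2]<20)&(T[:,2]>-300)]
print('side')
for a in range(-300,15,10):
    s=T[(T[:,2]>=a)&(T[:,2]<a+10)]
    if len(s)>3: print(a,len(s),s.min(0)[:2].round(),s.max(0)[:2].round())
# grey frame
ex=np.array([-.0978,.9952]);ey=np.array([-.9952,-.0978]);g=np.array([.5303,.2783])
for n in ['top','side']:
    f=np.load(n+'0.npz'); W=cloud(f['d'],env.camera_info(n),f['M']).reshape(-1,3)
    q=np.c_[(W[:,:2]-g)@ex,(W[:,:2]-g)@ey,W[:,2]]*1000
    q=q[(abs(q[:,0])<200)&(abs(q[:,1])<120)&(q[:,2]>40)]
    print(n)
    for lo,hi in [(-92,-80),(-75,-62),(62,75),(80,92),(-20,20)]:
        s=q[(q[:,1]>lo)&(q[:,1]<hi)]
        print((lo,hi),[(b,int(np.median(s[(s[:,0]>=b)&(s[:,0]<b+6)][:,2]))) for b in range(-162,10,6) if ((s[:,0]>=b)&(s[:,0]<b+6)).sum()>2])
    s=q[(q[:,2]>205)&(q[:,2]<240)]; print('shelf own x min', np.percentile(s[:,0],[0,.2,1,3]), np.median(s[s[:,0]<np.percentile(s[:,0],3)][:,2]))
E
```

```text
wrist cloud in tool: z bin -> x range, y range
-120 132 [ 27. -17.] [28. 17.]
-110 30055 [ 19. -57.] [28. 57.]
-100 16472 [ 22. -62.] [27. 65.]
-90 25460 [ 13. -71.] [39. 70.]
-80 17930 [  4. -79.] [39. 78.]
-70 3409 [ -5. -84.] [39. 83.]
-60 1337 [-11. -49.] [13. 49.]
-50 1494 [-11. -49.] [ 6. 49.]
-40 874 [-10. -57.] [12. 57.]
-30 920 [-10. -56.] [12. 55.]
-20 960 [ -4. -54.] [12. 54.]
-10 903 [ -9. -53.] [12. 52.]
0 601 [-10. -53.] [12. 52.]
side
-40 12 [-16.  45.] [-3. 60.]
-30 25 [-13.  45.] [11. 58.]
-20 29 [-14. -50.] [10. 55.]
-10 51 [-14. -52.] [12. 55.]
0 39 [-15. -51.] [12. 54.]
top
(-92, -80) [(-150, 86), (-144, 86), (-138, 87), (-132, 86), (-126, 86), (-120, 86), (-114, 86), (-108, 85), (-102, 86), (-96, 85), (-90, 86), (-84, 86), (-78, 87), (-72, 87), (-66, 86), (-60, 86), (-54, 86), (-48, 86), (-42, 86), (-36, 85), (-30, 86), (-24, 86), (-18, 86), (-12, 86), (-6, 86), (0, 87), (6, 86)]
(-75, -62) [(-156, 66), (-150, 76), (-144, 74), (-138, 74), (-132, 75), (-126, 75), (-120, 74), (-114, 74), (-108, 67), (-102, 66), (-96, 67), (-90, 66), (-84, 66), (-78, 73), (-72, 83),
[... 1852 characters left out ...]
(-36, 76), (-30, 74), (-24, 74), (-18, 75), (-12, 74), (-6, 75), (0, 74), (6, 74)]
(80, 92) [(-150, 87), (-144, 86), (-138, 85), (-132, 85), (-126, 86), (-120, 86), (-114, 86), (-108, 86), (-102, 86), (-96, 87), (-90, 86), (-84, 86), (-78, 86), (-72, 86), (-66, 85), (-60, 85), (-54, 85), (-48, 85), (-42, 86), (-36, 86), (-30, 85), (-24, 86), (-18, 87), (-12, 86), (-6, 86), (0, 86), (6, 86)]
(-20, 20) [(-150, 56), (-144, 49), (-126, 42), (-120, 42), (-114, 42), (-108, 43), (-102, 43), (-96, 42), (-90, 43), (-84, 42), (-78, 42), (-72, 42), (-66, 42), (-60, 42), (-54, 42), (-48, 42), (-42, 42), (-36, 41), (-30, 42), (-24, 42)]
shelf own x min [24.4524 25.3823 26.9893 30.8211] 231.01973485147641
```

The grey tote is at (0.530, 0.278) with its own x at 95.6°. Its rails start at x = −150 and the shelf edge is at about +24. I'll go above the white tote first and look at the gripper body from outside there.

Emit:
apply_moves([
  [0,0,0,0,0,8,40],
  [0,0,0,0,0,8,40],
  [0,0,0,0,0,8,40],
  [-39.75,38.6,0,0,0,0,40],
  [-39.75,38.6,0,0,0,0,40],
  [-39.75,38.6,0,0,0,0,40],
  [-39.75,38.6,0,0,0,0,40],
  [-39.75,38.6,0,0,0,0,40],
  [-39.75,38.6,0,0,0,0,40],
  [-39.75,38.6,0,0,0,0,40],
  [-39.75,38.6,0,0,0,0,40],
  [0,0,0,0,0,0,40],
])

```text
time_s: 2.9
position: [0.5743, -0.2601, 0.2299]
orientation: [0.0, -0.002, 1.0, 0.0]
ft_force: [-0.9, -0.2, -0.3]
gripper_width: 0.0398
gripper_force: 0.0
```

```bash
python3 - <<'E'
from h import *
np.set_printoptions(precision=4,suppress=True,linewidth=150)
o=env.get_obs(); R0=Rq(o['orientation']);p0=np.array(o['position']); print(p0,o['joints'],o['gripper_width'],'\n',R0)
for n in ['top','side']:
    im,d,c,M=cam(n); W=cloud(d,c,M); T=(W.reshape(-1,3)-p0)@R0*1000
    T=T[(abs(T[:,:2])<200).all(1)&(T[:,2]<12)&(T[:,2]>-300)]
    print(n)
    for a in range(-300,15,15):
        s=T[(T[:,2]>=a)&(T[:,2]<a+15)]
        if len(s)>3: print(a,len(s),s.min(0)[:2].round(),s.max(0)[:2].round())
im,d,c,M=cam('wrist'); W=cloud(d,c,M)
z=W[...,2]
r=env.pinpoint('wrist','upper_grip'); print(r[:2], [atz(c,M,k['location'],.08) for k in r[:2]])
m=(z>.074)&(z<.095)&(abs(W[...,0]-.572)<.056)&(abs(W[...,1]+.262)<.03)
P=W[m]; print('divider top',m.sum(),P.min(0),P.max(0),np.median(P,0)); print(cv2.minAreaRect((P[:,:2]*1000).astype(np.float32)))
E
```

```text
[ 0.5743 -0.2601  0.2299] [-0.1691  0.3944  0.0214 -0.0002 -1.1978 -1.398 ] 0.0398433343508165 
 [[-1.     -0.0037  0.0001]
 [-0.0037  1.      0.0002]
 [-0.0001  0.0002 -1.    ]]
top
-300 101 [22.  6.] [ 41. 117.]
-285 71 [34.  4.] [41. 25.]
-270 195 [ 31. -13.] [44. 32.]
-255 41 [29. -7.] [45. 32.]
-240 36 [28. 11.] [40. 29.]
-225 78 [27.  7.] [39. 30.]
-210 81 [24.  7.] [39. 31.]
-195 36 [24.  7.] [39. 31.]
-180 76 [21.  4.] [37. 31.]
-165 36 [24.  4.] [37. 28.]
-135 33 [19.  8.] [25. 18.]
-120 43 [17. 16.] [25. 40.]
-105 61 [17. 16.] [24. 39.]
-90 216 [ 25. -32.] [37. 32.]
side
-300 346 [-78.  13.] [ 49. 200.]
-285 152 [-74. -16.] [-34. 198.]
-270 226 [-52. -34.] [-27. 109.]
-255 183 [-45. -24.] [-21.  36.]
-240 203 [-41. -15.] [-15.  38.]
-225 247 [-40. -16.] [-3. 41.]
-210 293 [-41. -19.] [ 5. 41.]
-195 162 [-39. -13.] [11. 41.]
-180 410 [-37. -36.] [24. 39.]
-165 231 [-38. -50.] [35. 37.]
-150 149 [-23. -43.] [24. 19.]
-135 245 [-24. -50.] [27. 18.]
-120 641 [-37. -94.] [37. 96.]
-105 1059 [-38. -95.] [37. 97.]
-90 757 [-38. -93.] [37. 94.]
-75 327 [-38. -85.] [38. 89.]
-60 23 [-11. -27.] [  2. -24.]
-45 24 [-12. -34.] [ 5. 35.]
-30 33 [-11. -34.] [-8. 31.]
-15 65 [-11. -30.] [ 8. 30.]
0 49 [-11. -28.] [10. 30.]
[{'location': [320.3, 218.8], 'conf': 0.97}] [array([ 0.567 , -0.2628,  0.08  ])]
divider top 1538 [ 0.5164 -0.2666  0.0765] [ 0.628  -0.2569  0.0829] [ 0.5687 -0.2615  0.0803]
((572.18896484375, -262.00689697265625), (111.59586334228516, 9.632946014404297), 0.2625121474266052)
```

```bash
python3 - <<'E'
from h import *
o=env.get_obs(); R0=Rq(o['orientation']);p0=np.array(o['position'])
A=[]
for i in range(3):
    im,d,c,M=cam('side'); W=cloud(d,c,M); T=(W.reshape(-1,3)-p0)@R0*1000
    A.append(T[(abs(T[:,0])<60)&(abs(T[:,1])<120)&(T[:,2]<12)&(T[:,2]>-135)])
T=np.concatenate(A)
for a in range(-132,-50,4):
    s=T[(T[:,2]>=a)&(T[:,2]<a+4)]
    if len(s)>3: print(a,len(s),np.percentile(s[:,1],[0,2,98,100]).round(1),np.percentile(s[:,0],[0,100]).round())
E
```

```text
-132 194 [-50.5 -47.3  18.   19.9] [-24.  26.]
-128 192 [-52.8 -47.8  18.4  19.6] [-23.  27.]
-124 224 [-51.4 -46.1  19.   20.8] [-26.  27.]
-120 253 [-50.6 -43.6  18.3  20. ] [-25.  26.]
-116 336 [-49.5 -47.7  18.5  19.6] [-27.  25.]
-112 236 [-88.6 -47.3  19.5  74.4] [-26.  26.]
-108 2161 [-94.3 -90.1  95.4  98.1] [-39.  37.]
-104 1041 [-95.9 -88.6  96.6  97.9] [-39.  37.]
-100 597 [-91.2 -82.3  96.9  97.7] [-39.  33.]
-96 305 [-91.8 -86.2  95.4  96.6] [-39.  37.]
-92 401 [-92.3 -85.8  95.   95.7] [-39.  38.]
-88 977 [-90.  -79.   93.6  94.4] [-39.  35.]
-84 332 [-86.  -80.6  88.6  91.4] [-39.  32.]
-80 604 [-87.2 -80.4  88.8  90.3] [-40.  36.]
-76 374 [-85.5 -81.9  89.5  90.4] [-39.  36.]
-72 350 [-87.4 -80.8  89.2  89.5] [-39.  35.]
-68 266 [-86.3 -80.2  89.   90.4] [-38.  38.]
-64 84 [-88.4 -81.6  87.8  88.2] [-36.  38.]
-60 23 [-26.7 -26.6 -22.5 -22.2] [-14.  -4.]
-56 17 [-26.3 -26.2 -22.  -21.7] [-11.  -3.]
-52 19 [-27.3 -27.1 -20.9 -20.2] [-9.  0.]
```

```bash
python3 - <<'E'
from h import *
im,d,c,M=cam('side'); o=env.get_obs(); u,v=proj(c,M,o['position']); u,v=int(u),int(v); print(u,v)
save(cv2.resize(im[max(0,v-110):v+40,u-100:u+100],(800,600),interpolation=cv2.INTER_CUBIC),'grip.png')
E
```

```text
229 124
```

View pics/grip.png

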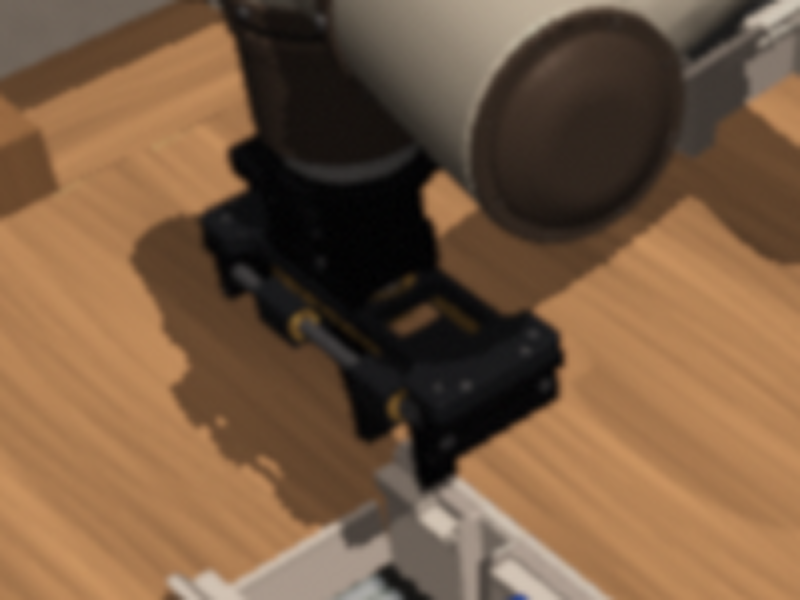

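The crop shows the gripper body's end plates out to ±89–95 mm along the closing line, at crop rows about 210–450. An upright hold would hit the shelf edge, so I'll use a slight backward lean (about 5°) for the set-down. Now I'll grasp.

Emit:
apply_moves([
  [2.1,-1.9,50,0,0,0,40],
  [0,0,50,0,0,0,40],
  [0,0,37,0,0,0,40],
  [0,0,20,0,0,0,40],
  [0,0,0,0,0,0,40],
  [0,0,0,0,0,0,0],
  [0,0,0,0,0,0,0],
  [0,0,0,0,0,0,0],
  [0,0,0,0,0,0,0],
])

```text
time_s: 4.42
position: [0.5702, -0.2643, 0.0743]
orientation: [0.001, 0.0, 1.0, 0.0]
ft_force: [-0.4, 2.6, 1.9]
gripper_width: 0.0097
gripper_force: 30.0
```

Emit:
apply_moves([
  [0,0,-10,0,0,0,0],
  [0,0,-25,0,0,0,0],
  [0,0,-30,0,0,0,0],
  [0,0,-30,0,0,0,0],
  [0,0,-20,0,0,0,0],
  [0,0,0,0,0,0,0],
])

```text
time_s: 5.18
position: [0.5703, -0.2649, 0.19]
orientation: [0.001, 0.001, 1.0, -0.0]
ft_force: [-0.3, 0.9, -5.3]
gripper_width: 0.0094
gripper_force: 30.0
```

Emit:
apply_moves([
  [0,0,0,0,0,-4,0],
  [0,0,0,0,0,-7,0],
  [0,0,0,0,0,-10.2,0],
  [0,0,0,0,0,-10.2,0],
  [0,0,0,0,0,-10.2,0],
  [0,0,0,0,0,-10.2,0],
  [0,0,0,0,0,-10.2,0],
  [0,0,0,0,0,-10.2,0],
  [0,0,0,0,0,-10.2,0],
  [0,0,0,0,0,-10.2,0],
  [0,0,0,0,0,-10.2,0],
  [0,0,0,0,0,-10.2,0],
  [0,0,0,0,0,-10.2,0],
  [0,0,0,0,0,-10.2,0],
  [0,0,0,0,0,-10.2,0],
  [0,0,0,0,0,-10.2,0],
  [0,0,0,0,0,-10.2,0],
  [0,0,0,0,0,-10.2,0],
  [0,0,0,0,0,-7,0],
  [0,0,0,0,0,-4.2,0],
])

```text
time_s: 7.68
position: [0.5686, -0.2642, 0.1862]
orientation: [-0.001, 0.999, 0.048, -0.002]
ft_force: [-0.2, 0.1, -4.6]
gripper_width: 0.0096
gripper_force: 30.0
```

```bash
cat >> h.py <<'E'
ex=np.array([-.0978,.9952]);ey=np.array([-.9952,-.0978]);g=np.array([.5303,.2783])
def fit(cams=('top','side'),zoff=.115):
    o=env.get_obs();p=np.array(o['position']);R=Rq(o['orientation'])
    q=(p[:2]-g); print('TCP',p.round(4),'grey',(q@ex*1000).round(1),(q@ey*1000).round(1),'tooly yaw',np.degrees(np.arctan2(R[1,1],R[0,1])).round(2),'tilt z',R[:,2].round(4),'ft',np.round(o['ft_force'],1),'w',o['gripper_width'])
    for n in cams:
        im,d,c,M=cam(n);W=cloud(d,c,M).reshape(-1,3)
        m=(abs(W[:,0]-p[0])<.13)&(abs(W[:,1]-p[1])<.19)&(W[:,2]>zoff+.05)&(W[:,2]<zoff+.1)
        P=W[m]; r=cv2.minAreaRect((P[:,:2]*1000).astype(np.float32)); 
        Q=P[P[:,2]>zoff+.075]; A=np.c_[Q[:,:2],np.ones(len(Q))]; co=np.linalg.lstsq(A,Q[:,2],rcond=None)[0]
        cc=np.array(r[0])/1000-g
        print(n,m.sum(),'rect',np.round(r[0],1),np.round(r[1],1),round(r[2],2),'grey',(cc@ex*1000).round(1),(cc@ey*1000).round(1),'slope deg',np.degrees(co[:2]).round(2),'z',np.percentile(P[:,2],[50,90,99]).round(4))
    return im
E
python3 - <<'E'
from h import *
fit()
print(env.get_obs()['joints'])
E
```

```text
TCP [ 0.5686 -0.2642  0.1862] grey -543.6 15.0 tooly yaw -84.54 tilt z [-0.0041  0.0017 -1.    ] ft [-0.2  0.1 -4.6] w 0.009583427892545142
top 2343 rect [ 569.2 -265.5] [180.4 297.9] 5.49 grey -545.0 14.5 slope deg [-0.07 -0.4 ] z [0.1899 0.1989 0.2008]
side 3308 rect [ 568.3 -264. ] [182.9 301.3] 5.34 grey -543.4 15.2 slope deg [0.31 0.42] z [0.1879 0.1994 0.2041]
[-1.77739900e-01  4.22372472e-01 -4.71822878e-02 -8.99404469e-04
 -1.10521812e+00  1.84139064e+00]
```

Emit:
apply_moves([
  [1,-15,0,0,0,0,0],
  [2,-40,0,0,0,0,0],
  [3,-55,0,0,0,0,0],
  [3,-55,0,0,0,0,0],
  [3,-55,0,0,0,0,0],
  [2,-55,0,0,0,0,0],
  [1,-45,0,0,0,0,0],
  [0,-24,0,0,0,0,0],
  [0,0,5,1.5,0,0,0],
  [0,0,6,2,0,0,0],
  [0,0,0,1.5,0,0,0],
  [0,0,0,0,0,0,0],
])

```text
time_s: 9.28
position: [0.5529, 0.0786, 0.1777]
orientation: [-0.044, 0.998, 0.046, -0.002]
ft_force: [-0.1, 0.8, -4.0]
gripper_width: 0.0097
gripper_force: 30.0
```

```bash
python3 - <<'E'
from h import *
fit(zoff=.10)
E
```

```text
TCP [0.5529 0.0786 0.1777] grey -201.0 -3.0 tooly yaw -84.77 tilt z [-0.0077  0.0869 -0.9962] ft [-0.1  0.8 -4. ] w 0.009677482721697573
top 5702 rect [553.6  77.3] [180.4 298.4] 5.26 grey -202.3 -3.5 slope deg [-0.35  3.14] z [0.1794 0.1944 0.1993]
side 4180 rect [553.3  78.6] [182.1 300.2] 5.6 grey -201.0 -3.4 slope deg [0.58 2.83] z [0.1793 0.1951 0.1996]
```

Emit:
apply_moves([
  [-1.3,-14,2.2,0,0,0,0],
  [-1,-26,3.3,0,0,0,0],
  [-1,-30,2.6,0,0,0,0],
  [0,-30,2.6,0,0,0,0],
  [0,-18,1.6,0,0,0,0],
  [0,-9,0.8,0,0,0,0],
  [0,0,0,0,0,0,0],
])

```text
time_s: 10.25
position: [0.5374, 0.2064, 0.1755]
orientation: [-0.043, 0.998, 0.047, -0.002]
ft_force: [0.2, -0.9, -4.5]
gripper_width: 0.0098
gripper_force: 30.0
```

```bash
cat >> h.py <<'E'
def gap():
    o=env.get_obs();p=np.array(o['position']);R=Rq(o['orientation'])
    for n in ['top','side']:
        im,d,c,M=cam(n);W=cloud(d,c,M).reshape(-1,3);W=W[np.isfinite(W[:,0])]
        T=(W-p)@R*1000; G=np.c_[(W[:,:2]-g)@ex,(W[:,:2]-g)@ey,W[:,2]]*1000
        b=(T[:,2]<-60)&(T[:,2]>-112)&(abs(T[:,0])<42)&(T[:,1]<-40)&(T[:,1]>-105)
        if b.sum()>5: print(n,'body max grey x',np.percentile(G[b,0],[95,99,100]).round(1),b.sum())
        e=(G[:,2]>212)&(G[:,2]<236)&(G[:,0]>5)&(abs(G[:,1])>60)&(abs(G[:,1])<150)&(G[:,0]<40)
        for sgn in (1,-1):
            f=e&(G[:,1]*sgn>0)
            if f.sum()>5: print(n,'edge',sgn,np.percentile(G[f,0],[0,1,3,10]).round(1))
    return im
E
python3 - <<'E'
from h import *
im=fit(zoff=.09)
gap()
p=proj(env.camera_info('side'),cam('side')[3],env.get_obs()['position']);u,v=map(int,p)
save(cv2.resize(im[v-85:v+65,u-100:u+100],(800,600),interpolation=cv2.INTER_CUBIC),'pre.png')
E
```

```text
TCP [0.5374 0.2064 0.1755] grey -72.2 -0.1 tooly yaw -84.62 tilt z [-0.0085  0.0864 -0.9962] ft [ 0.2 -0.9 -4.5] w 0.009791928942189623
top 5140 rect [540.2 184.4] [180.2 256.1] 5.42 grey -94.4 -0.6 slope deg [-0.16  2.9 ] z [0.1751 0.1855 0.1895]
side 2866 rect [543.4 177.9] [177.9 242.3] 4.61 grey -101.2 -3.2 slope deg [1.98 2.1 ] z [0.174  0.1844 0.1894]
top edge 1 [23.  23.5 23.8 24.2]
top edge -1 [22.  22.6 22.8 23.2]
side body max grey x [12.1 13.5 14. ] 1471
side edge 1 [25.3 25.7 26.1 27.2]
side edge -1 [24.5 24.7 25.  26.2]
```

View pics/pre.png

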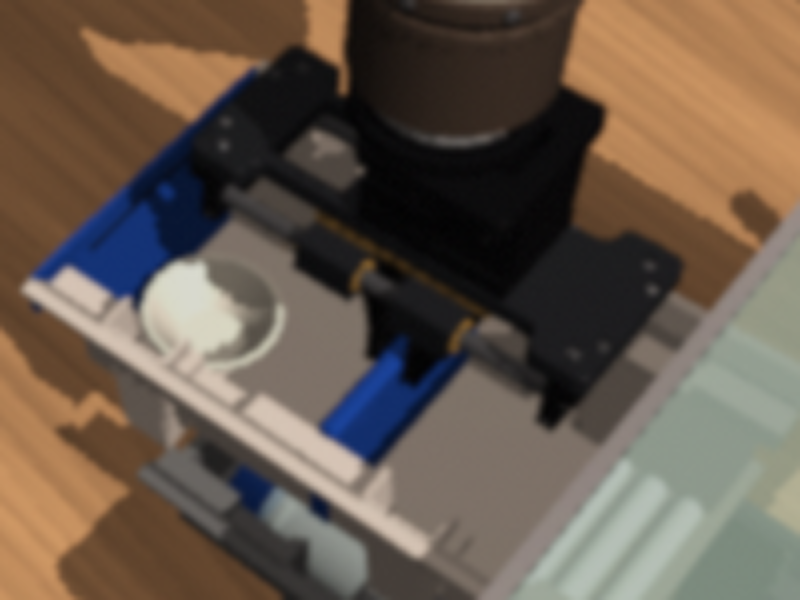

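The crop shows the tote held over the grey rails. Dish and tubes are in place, and the body's plate (about 620,330) is roughly 11 mm short of the shelf edge. I'll advance 6 mm and lower to contact.

Emit:
apply_moves([
  [0,-3,7,0,0,0,0],
  [0,-2,7,0,0,0,0],
  [0,0.2,2,0,0,0,0],
  [0,0,0,0,0,0,0],
])

```text
time_s: 11.0
position: [0.5369, 0.2123, 0.1597]
orientation: [-0.043, 0.998, 0.047, -0.002]
ft_force: [0.0, -0.4, -3.9]
gripper_width: 0.0098
gripper_force: 30.0
```

```bash
python3 - <<'E'
from h import *
fit(zoff=.08); gap()
E
```

```text
TCP [0.5369 0.2123 0.1597] grey -66.3 -0.1 tooly yaw -84.66 tilt z [-0.0087  0.0863 -0.9962] ft [ 0.  -0.4 -3.9] w 0.009829419590512142
top 5393 rect [539.8 189.8] [180.4 255.1] 5.38 grey -89.0 -0.8 slope deg [-0.12  3.76] z [0.1606 0.1744 0.1791]
side 2732 rect [541.9 180.8] [179.4 235.3] 5.28 grey -98.2 -2.0 slope deg [1.77 3.04] z [0.1602 0.1741 0.1794]
top edge 1 [23.  23.4 23.7 24.2]
top edge -1 [22.3 22.7 22.8 23.2]
side body max grey x [30.  32.4 33.1] 1651
side edge 1 [25.6 25.7 26.1 27.2]
side edge -1 [24.4 24.8 25.1 26.1]
```

Emit:
apply_moves([
  [0,0.1,1,0,0,0,0],
  [0,0.1,1,0,0,0,0],
  [0,0,0,0,0,0,0],
])

```text
time_s: 11.58
position: [0.5369, 0.2123, 0.1579]
orientation: [-0.044, 0.998, 0.047, -0.002]
ft_force: [0.1, 0.2, -4.4]
gripper_width: 0.0096
gripper_force: 30.0
```

Emit:
apply_moves([
  [0,0,1,0,0,0,0],
  [0,0,0,0,0,0,0],
])

```text
time_s: 11.82
position: [0.537, 0.2124, 0.157]
orientation: [-0.044, 0.998, 0.047, -0.002]
ft_force: [-0.4, 0.6, -4.0]
gripper_width: 0.0097
gripper_force: 30.0
```

Emit:
apply_moves([
  [0,0,1,0,0,0,0],
  [0,0,1,0,0,0,0],
  [0,0,0,0,0,0,0],
])

```text
time_s: 12.2
position: [0.5374, 0.2128, 0.1557]
orientation: [-0.044, 0.998, 0.047, -0.001]
ft_force: [-0.4, 0.2, -0.9]
gripper_width: 0.0099
gripper_force: 30.2
```

Emit:
apply_moves([
  [0,0,0,0,0,0,40],
  [0,0,0,0,0,0,40],
  [0,0,0,0,0,0,40],
  [0,0,0,0,0,0,40],
])

```text
time_s: 12.7
position: [0.5371, 0.2126, 0.1552]
orientation: [-0.044, 0.998, 0.047, -0.002]
ft_force: [0.2, 0.3, -0.1]
gripper_width: 0.0377
gripper_force: 0.0
```

```bash
python3 - <<'E'
from h import *
im=fit(zoff=.075)
M=cam('side')[3]
p=proj(env.camera_info('side'),M,env.get_obs()['position']);u,v=map(int,p)
save(cv2.resize(im[v-75:v+75,u-100:u+100],(800,600),interpolation=cv2.INTER_CUBIC),'rel.png')
E
```

```text
TCP [0.5371 0.2126 0.1552] grey -66.1 -0.4 tooly yaw -84.66 tilt z [-0.0078  0.0869 -0.9962] ft [ 0.2  0.3 -0.1] w 0.03767279954865823
top 5299 rect [539.9 194. ] [180.3 260.1] 5.3 grey -84.9 -1.3 slope deg [0.13 0.1 ] z [0.156  0.1624 0.1643]
side 2696 rect [541.7 181. ] [180.  231.3] 5.34 grey -98.0 -1.8 slope deg [ 0.73 -0.  ] z [0.1544 0.163  0.1697]
```

View pics/rel.png

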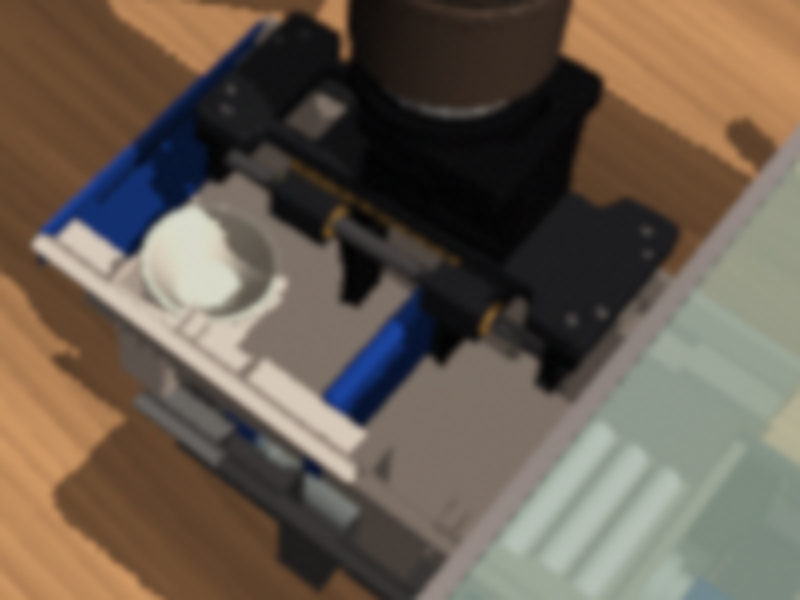

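The crop shows the released tote sitting level on the rails with its contents in place (dish at about 205,260). I'll retract along the leaned axis, close the fingers and go round to the blue end.

Emit:
apply_moves([
  [0,0,-15,0,0,0,40],
  [0,0,-35,0,0,0,40],
  [0,0,-40,0,0,0,40],
  [0,0,0,2.5,0,0,0],
  [0,0,0,2.5,0,0,0],
  [0,35.7,-6.3,0,0,0,0],
  [0,35.7,-6.3,0,0,0,0],
  [0,35.7,-6.3,0,0,0,0],
  [0,35.7,-6.3,0,0,0,0],
  [0,35.7,-6.3,0,0,0,0],
  [0,5.2,29.3,0,0,0,0],
  [0,5.2,29.3,0,0,0,0],
  [0,5.2,29.3,0,0,0,0],
  [0,5.2,29.3,0,0,0,0],
  [0,0,0,0,0,0,0],
])

```text
time_s: 14.72
position: [0.5535, 0.0239, 0.1245]
orientation: [-0.087, 0.995, 0.046, -0.006]
ft_force: [-0.5, -0.1, 0.0]
gripper_width: 0.0008
gripper_force: 0.0
```

```bash
cat >> h.py <<'E'
def tote():
    o=env.get_obs();p=np.array(o['position']);q=p[:2]-g;R=Rq(o['orientation'])
    print('t',o['time_s'],'TCP grey',(q@ex*1000).round(1),(q@ey*1000).round(1),'z',p[2].round(4),'ft',np.round(o['ft_force'],1),'toolz',R[:,2].round(3))
    for n in ['top','side']:
        im,d,c,M=cam(n);W=cloud(d,c,M).reshape(-1,3);G=np.c_[(W[:,:2]-g)@ex,(W[:,:2]-g)@ey,W[:,2]]*1000
        G=G[np.isfinite(G[:,0])]
        for sgn in (1,-1):   # long rims of white tote
            s=G[(abs(sgn*G[:,1]-85)<7)&(G[:,2]>145)&(G[:,2]<172)&(G[:,0]<21)&(G[:,0]>-225)]
            if len(s)>20:
                a=np.polyfit(s[:,0],s[:,2],1); print(n,'rim',sgn,len(s),'end x',np.percentile(s[:,0],[0,1,3]).round(1),'z@-100',np.polyval(a,-100).round(1),'slope deg',np.degrees(a[0]).round(2),'med front/back',np.median(s[s[:,0]<-90][:,2]).round(1),np.median(s[s[:,0]>-60][:,2]).round(1),'y out',np.percentile(sgn*s[:,1],98).round(1))
        # grey low front
        s=G[(abs(G[:,1])<45)&(G[:,2]>48)&(G[:,2]<60)&(G[:,0]<-125)&(G[:,0]>-175)]
        if len(s)>5: print(n,'grey front',len(s),np.percentile(s[:,0],[1,5,50]).round(1))
        s=G[(abs(G[:,1])<105)&(abs(G[:,1])>60)&(G[:,2]>78)&(G[:,2]<90)&(G[:,0]<0)&(G[:,0]>-175)]
        if len(s)>5: print(n,'grey rim',len(s),'end',np.percentile(s[:,0],[1,3]).round(1),'y',np.percentile(s[:,1],[1,99]).round(1))
    return im
E
python3 - <<'E'
from h import *
tote()
E
```

```text
t 14.725 TCP grey -255.5 1.8 z 0.1245 ft [-0.5 -0.1  0. ] toolz [-0.02   0.172 -0.985]
top rim 1 458 end x [-213.7 -212.1 -210.2] z@-100 160.8 slope deg 0.07 med front/back 160.9 160.9 y out 88.6
top rim -1 1200 end x [-214.6 -211.6 -206.3] z@-100 160.0 slope deg -0.2 med front/back 160.8 160.5 y out 90.8
top grey rim 15 end [-164.2 -164.1] y [62.2 69.6]
side rim 1 717 end x [-206.6 -202.5 -198. ] z@-100 160.5 slope deg 0.23 med front/back 160.9 161.4 y out 88.9
side rim -1 758 end x [-213.8 -210.3 -204.8] z@-100 161.5 slope deg -0.08 med front/back 161.8 161.7 y out 91.3
side grey rim 694 end [-164.7 -161.3] y [-89.7  71.9]
```

Emit:
apply_moves([
  [1.8,-11.8,2.1,0,0,0,0],
  [0,-9.85,1.74,0,0,0,0],
  [0,-6,1.04,0,0,0,0],
  [0,-6,1.04,0,0,0,0],
  [0,-6,1.04,0,0,0,0],
  [0,-6,1.04,0,0,0,0],
  [0,-6,1.04,0,0,0,0],
  [0,-6,1.04,0,0,0,0],
  [0,-6,1.04,0,0,0,0],
  [0,0,0,0,0,0,0],
])

```text
time_s: 16.08
position: [0.5502, 0.0894, 0.1256]
orientation: [-0.087, 0.995, 0.047, -0.004]
ft_force: [0.0, -0.5, -1.1]
gripper_width: 0.0006
gripper_force: 0.0
```

```bash
python3 - <<'E'
from h import *
tote()
E
```

```text
t 16.075 TCP grey -189.9 -1.3 z 0.1256 ft [ 0.  -0.5 -1.1] toolz [-0.017  0.173 -0.985]
top rim 1 455 end x [-181.7 -180.1 -178.2] z@-100 160.9 slope deg 0.16 med front/back 160.9 nan y out 88.7
top rim -1 1062 end x [-183.2 -180.6 -176.5] z@-100 159.9 slope deg -0.28 med front/back 160.7 160.6 y out 91.2
top grey rim 63 end [-131.3 -130.8] y [-73.   70.6]
side rim 1 489 end x [-180.8 -177.7 -174. ] z@-100 160.7 slope deg 0.49 med front/back 161.2 161.6 y out 88.3
side rim -1 664 end x [-181.6 -179.  -175.1] z@-100 161.4 slope deg -0.18 med front/back 161.7 161.5 y out 91.6
side grey rim 605 end [-145.9 -142.6] y [-89.5  71.5]
  return _methods._mean(a, axis=axis, dtype=dtype,
  ret = ret.dtype.type(ret / rcount)
```

Emit:
apply_moves([
  [0,-5,0.87,0,0,0,0],
  [0,-5,0.87,0,0,0,0],
  [0,-5,0.87,0,0,0,0],
  [0,-5,0.87,0,0,0,0],
  [0,-4,0.7,0,0,0,0],
  [0,-3,0.52,0,0,0,0],
  [0,0,0,0,0,0,0],
])

```text
time_s: 17.05
position: [0.548, 0.1164, 0.126]
orientation: [-0.087, 0.995, 0.047, -0.004]
ft_force: [0.2, 0.1, -0.1]
gripper_width: 0.0005
gripper_force: 0.0
```

```bash
python3 -W ignore - <<'E'
from h import *
tote()
E
```

```text
t 17.05 TCP grey -162.8 -1.8 z 0.126 ft [ 0.2  0.1 -0.1] toolz [-0.016  0.173 -0.985]
top rim 1 439 end x [-155.2 -154.5 -152.5] z@-100 160.9 slope deg 0.47 med front/back 161.0 161.3 y out 88.4
top rim -1 930 end x [-156.2 -154.  -150. ] z@-100 160.0 slope deg -0.27 med front/back 160.8 160.5 y out 91.1
top grey rim 54 end [-148.8 -147.6] y [-73.2  89.3]
side rim 1 412 end x [-152.9 -150.7 -147.5] z@-100 160.8 slope deg 0.27 med front/back 161.2 161.7 y out 88.8
side rim -1 581 end x [-155.3 -152.4 -149.1] z@-100 161.4 slope deg -0.15 med front/back 161.7 161.5 y out 91.6
side grey rim 599 end [-146.2 -143.1] y [-90.  71.]
```

X ≈ −5.5, still up on the rails. I'll take small steps from here.

Emit:
apply_moves([
  [0,-1.5,0.26,0,0,0,0],
  [0,-1.5,0.26,0,0,0,0],
  [0,0,0,0,0,0,0],
])

```text
time_s: 17.52
position: [0.5475, 0.1192, 0.1258]
orientation: [-0.087, 0.995, 0.046, -0.004]
ft_force: [-0.1, -0.2, -0.5]
gripper_width: 0.0003
gripper_force: 0.1
```

```bash
python3 -W ignore - <<'E'
from h import *
tote()
E
```

```text
t 17.525 TCP grey -160.1 -1.6 z 0.1258 ft [-0.1 -0.2 -0.5] toolz [-0.016  0.173 -0.985]
top rim 1 508 end x [-152.  -150.3 -148.6] z@-100 152.6 slope deg 0.25 med front/back 152.8 153.3 y out 90.5
top rim -1 731 end x [-152.3 -149.9 -146.5] z@-100 153.0 slope deg -0.04 med front/back 153.1 153.2 y out 88.9
top grey rim 45 end [-150.  -149.7] y [-89.6  89.5]
side rim 1 483 end x [-148.5 -146.4 -139.2] z@-100 152.7 slope deg -0.34 med front/back 153.5 152.7 y out 90.7
side rim -1 528 end x [-151.1 -148.3 -145.1] z@-100 153.8 slope deg -0.16 med front/back 154.1 153.8 y out 89.7
side grey rim 575 end [-146.4 -142.9] y [-90.1  74.4]
```

It has dropped to 153–154 on both sides and is level. I'll back off and verify.

Emit:
apply_moves([
  [0,10,-1.7,0,0,0,0],
  [0,30,-5.2,0,0,0,0],
  [0,40,-7,0,0,0,0],
  [0,20,-50,0,0,0,0],
  [0,20,-55,0,0,0,0],
  [0,0,0,0,0,0,0],
])

```text
time_s: 18.38
position: [0.5632, -0.0216, 0.227]
orientation: [-0.087, 0.995, 0.045, 0.001]
ft_force: [0.5, 0.8, 0.2]
gripper_width: 0.0004
gripper_force: 0.0
```

```bash
python3 -W ignore - <<'E'
from h import *
im=tote()
for l in ['lamp','reagent','tape','lower_notch','upper_grip','lower']:
    c=env.camera_info('side');M=cam('side')[3]
    r=env.pinpoint('side',l); print(l,[(np.round(k['location'],1),round(k['conf'],2)) for k in r[:1]])
save(cv2.resize(im[190:430,300:620],(800,600),interpolation=cv2.INTER_CUBIC),'end.png')
E
```

```text
t 18.375 TCP grey -301.6 -3.4 z 0.227 ft [0.5 0.8 0.2] toolz [-0.005  0.173 -0.985]
top rim 1 530 end x [-84.9 -83.5 -81.8] z@-100 152.4 slope deg -0.22 med front/back nan 152.6 y out 90.3
top rim -1 273 end x [-45.2 -43.5 -41. ] z@-100 154.8 slope deg -1.11 med front/back nan 153.3 y out 89.0
side rim 1 645 end x [-150.2 -147.7 -144.2] z@-100 152.2 slope deg 0.09 med front/back 152.7 153.0 y out 90.3
side rim -1 524 end x [-150.8 -147.8 -144.5] z@-100 153.7 slope deg -0.09 med front/back 153.8 153.6 y out 89.3
side grey rim 594 end [-146.2 -142.4] y [-90.2  74.1]
lamp [(array([246.6, 325.2]), 0.92)]
reagent [(array([468.8, 292.3]), 0.5)]
tape [(array([202.8, 287.9]), 0.58)]
lower_notch []
upper_grip [(array([440.5, 301.9]), 0.75)]
lower [(array([427.8, 338.7]), 0.74)]
```

View pics/end.png

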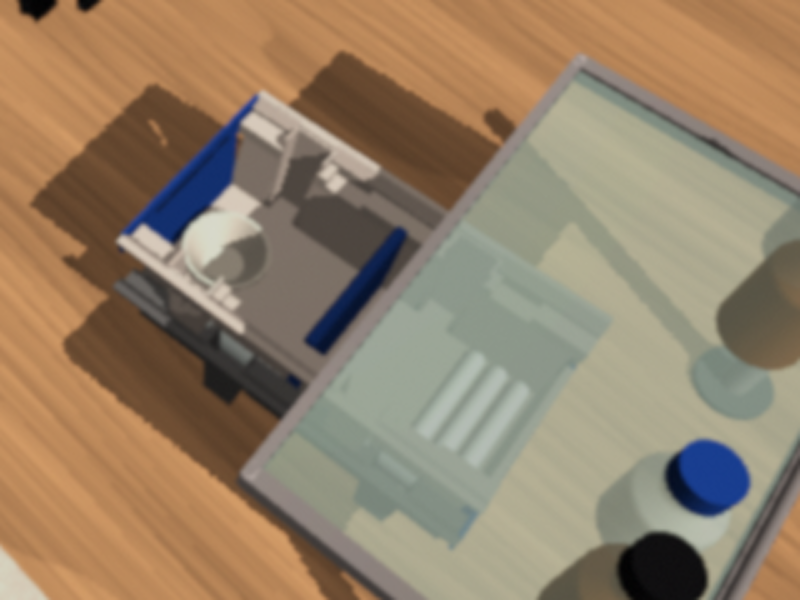

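The tote sits level on the grey tote, with its blue end out at about (190,170), the dish at (225,245) and the tubes at (475,405). Rims read 153–154 on both sides, and the gripper is clear. I'm handing in.

```bash
python3 -c "
from cell import env
print(env.job_done())"
```

```text
the job is handed in; nothing more can be done
None
```

The white kit tote is turned half round and sits level and fully home in the grey tote's notches; its dish and test tubes are still in place, the grey tote did not measurably move, nothing but the two totes was touched, and the job was handed in at about 19 s with no verdict returned.

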